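# Stack the topping tray on the slanted rack

## Robot

A 6-joint arm with a two-finger parallel gripper is mounted at the origin on the work surface. World frame = base frame: x ahead of the robot, y to its left, z up, the work surface at z = 0. Lengths are in m, angles in rad, forces in N, time in s.
With the tool pointing down it reaches from about 0.375 to 0.925 m from the base axis. Payload 5.7 kg.
Tool frame: the origin (TCP) lies midway between the tips of the shut fingers; the grasp point (between the pads) lies 19 mm behind it; z points along the fingers, y is the line along which they close (so a half turn about z gives the same grasp; the last joint's range is limited). The gripper opens to 88 mm and grips with 3 to 60 N. Pads are 20 mm wide; open, the fingers measure 115 mm over their backs; the gripper's body (75 mm by 178 mm) begins 61 mm behind the grasp point.
Start: joints at [-1.461, 0.359, 1.51, -0, 1.272, -0.115], TCP at [0.134, -0.585, 0.223] pointing down, gripper open.
Joint ranges: [-2.97, 2.97], [-1.01, 2.36], [0.21, 2.38], [-0.96, 4.11], [0.2, 2.71], [-2.98, 2.98]. Speed limits (rad/s): [2.39, 2.39, 3.14, 3.14, 3.14, 3.14].

## Interface

Orientations are given as a unit quaternion [w, x, y, z].
In Python, from rig import readout, cams, workorder gives the robot as it stands.
- The arm moves only by the tool move_arm, never from a script. Its argument "moves" is a list of rows, each a list of 3 entries, a list of its own where there are three numbers: the shift along the tool's x, y, z in m, then the turn, a rotation vector about the tool's x, y, z in rad, then the opening, from 0 (shut) to 1 (fully open). A call has 1 to 8 rows; each row shifts and turns the commanded pose from where the row before left it, along the tool's axes as they then stand; what a row does not reach is not made up. A row lasts 1/12 s, in which the tool goes at most 41.7 mm and 7.16 degrees, less where a joint would pass 70% of its speed; a pose out of reach is approached as far as the arm can. A call is refused whole if a number of a shift passes 0.0417 or a number of a turn 0.125, either way. A call with a gripper value outside its range is refused whole. The fingers move at their own pace and stop on an object; the grip force is fixed at half the most. Time passes only in rows, so rows that do not move let the fingers close. It gives the time, the measured TCP pose, the force, the opening and the grip force at its end, in the units of the state.
- readout.observe(): the state, without advancing time (a new reading comes with each control period).
- cams.capture(name): name is "side" or "top"; returns a dict with "pixels" (420x560x3 uint8, red, green, blue), "camera_matrix" (3x3 intrinsics, pixels), "extrinsics" (4x4, takes a point from world to camera coordinates). Camera axes: x right, y down, z forward; pixel columns grow to the right and rows downward; lengths in m; the calibration is good to about 2 mm. A picture is of the moment at which its call begins. There is no depth.
- workorder.finish_job(): hands the job in; it is judged then, once.
The state is a dict: "t": time; "joint_pos": joint angles; "joint_vel": joint speeds; "joint_efforts": joint torques, N m; "ee_pos": TCP position; "tcp_rot": TCP orientation; "force": force on the tool from outside, world axes, zero at the start; "wrist_torque": the same for the moment, N m; "finger_gap": finger opening in m; "grip_force": force on a finger pad.
Only numpy, scipy, OpenCV 4.12 (cv2) and the standard library are available. Lean on these libraries where they do the work, as an engineer would, in place of code of your own. Each camera call takes 0.05 s, during which the arm holds its last target. There are 200 camera calls.

## Task

Pick up the white topping tray by its raised grip and stack it on the white tray that is clipped to the slanted rack, set back so that the lower tray's front mouth stays open. Feel for the sockets and keep hold of the tray until all four corner lugs have dropped fully home and it lies flush on the lower tray; then let go and move clear. Leave the other things on the counter where they are.

Things in the scene. Friction and masses are not known exactly. Their poses are not given: they have to be found in the camera images.
- tray_mid (a point): Centre, half-way up, of the loose white topping tray, 115 mm high over all, 0.26 to 0.48 kg, empty. Open box 140 (its x) by 180 mm (its y), walls 4 mm; lug feet 57.5, outer bottom 47.5 mm below this point, rim 2.5 mm above it. z is up. The same turned half round. Stands on its lugs on the counter.
- tray_grip (a point): Where to grip the tray: 37.5 mm above its centre, on the raised grip, an upright plate on the tray's middle wall, 12 mm thick (tray x), 90 mm long (tray y), clear above the rim from 35 mm below this point to its top 20 mm above.
- tray_lug (a point): Foot of one of the tray's four equal lugs, at x = 56, y = 75 mm from the tray's middle (the others at +-56, +-75 mm). They hang 10 mm below the bottom; 12 mm (x) by 11 mm (y), the lowest 4 mm 10 by 9 mm.
- rack_plate: Fixed rack's sloping steel plate, 28 degrees from level, lowest on the robot's side, with a white tray 220 x 220 mm clipped on. x up the slope, y level across, z square off the plate. Origin on the plate's upper face, 92 mm above the counter, square below the rack's middle seat. When home, the stacked tray's centre is 97.5 mm off the plate, 107.5 mm if its lugs stand on the bars.
- seat (a point): Middle seat, 50 mm off the plate origin along the plate's z, level with the tops of the lower tray's two flat cross bars at plate x = -56 and +56 mm, 34 mm wide, 220 mm long (y). Two sockets in each, y = +-75 mm from the lower tray's own middle, 18 mm (x) by 16 mm (y), 12.5 mm deep, 2 mm chamfers. Plate x from -142 to -75 mm is the open front mouth.
- rack: The whole fixed rack, origin on the counter, upright. Its lower tray is clipped on square and true along the slope, but up to 14 mm to either side of the rack's middle (plate y). This offset is not reported: see it, or feel for the sockets. The lower tray does not shift when pushed.
- bottle: Bystander: black squeeze bottle with white nozzle, 62 mm across, 170 mm tall; origin at the centre of its underside.
- jar: Bystander: glass jar with steel cap, 64 mm across, 85 mm tall; origin at the centre of its underside.
- tub: Bystander: paper ice cream cup, 68 mm across, 60 mm tall; origin at the centre of its underside.
- pan: Bystander: plain steel pan, 130 x 100 x 50 mm, without lugs or grip; origin at the centre of its underside.
- scraper: Bystander: hand scraper with a wide flat blade, 240 mm long, lying flat; origin on its underside.
Things that resemble listed ones, but are neither listed nor needed, are in the scene too. What is shaped like the part that bears tray_mid but purple or turquoise is not meant.

How it is judged:
On the way:
1. all four lugs are home in the sockets while the fingers still hold the tray (z of tray_mid in the frame of rack_plate between 0.094 and 0.1005 m and x of tray_mid in the frame of rack_plate between -0.005 and 0.005 m and y of tray_mid in the frame of rack_plate between -0.0175 and 0.0175 m and angle between the z axis of tray_mid and the z axis of rack_plate, either way round below 0.05 rad and angle between the x axis of tray_mid and the x axis of rack_plate, either way round below 0.06 rad and contact force between the fingers and tray above 1 N), for 0.2 s.
At the end, for the whole second after the job is handed in: The tray lies flush on the lower tray with its lugs in the sockets: centre 94 to 100.5 mm off the plate, within 5 mm of the seat along the slope and 17.5 mm of the rack's middle across it, within 0.05 rad of square to the plate and 0.06 rad in turn; released and at rest (z of tray_mid in the frame of rack_plate between 0.094 and 0.1005 m and x of tray_mid in the frame of rack_plate between -0.005 and 0.005 m and y of tray_mid in the frame of rack_plate between -0.0175 and 0.0175 m and angle between the z axis of tray_mid and the z axis of rack_plate, either way round below 0.05 rad and angle between the x axis of tray_mid and the x axis of rack_plate, either way round below 0.06 rad and contact force between the fingers and tray below 0.1 N and linear speed of tray below 0.02 m/s); the robot touches nothing.
It fails at once if one of the other loose things is moved more than 30 mm (distance of any of bottle, jar, tub, pan, scraper from where it was at the start of the episode above 0.03 m).
It also fails if it takes over 61 s, if anything falls off the work surface, if the arm or the gripper's body presses on something with over 40 N, if the wrist force passes 120 N, or if a joint passes its speed limit or range.

## Working session

There is one attempt and no reset: what is moved stays moved. The work goes in short steps, Python scripts to look and compute and a tool call to move; the robot and the scene stay as the last step left them, time stands still between calls to the robot, and variables do not carry over. Pictures are saved under pics/ and viewed, at most 10 in all, crops included, and the job is handed in when it is done.

Besides the shell and the picture viewer there is one more tool, called after "Request:" as a command line: name --argument value ..., lists and objects as JSON in quotes. move_arm: Moves the arm, as the interface text tells. Its arguments: {"type":"object","properties":{"moves":{"type":"array"}},"required":["moves"]}

```bash
mkdir -p pics; python3 - <<'E'
from rig import readout,cams
import cv2,numpy as np
for n in("top","side"):
    c=cams.capture(n);cv2.imwrite(f"pics/{n}0.png",c["pixels"][...,::-1]);np.savez(f"{n}0.npz",**c)
    print(n,c["camera_matrix"].round(1).tolist(),c["extrinsics"].round(4).tolist())
print(readout.observe())
E
```

```text
top [[531.2, 0.0, 282.0], [0.0, 531.2, 204.9], [0.0, 0.0, 1.0]] [[0.0127, -0.9999, -0.0034, 0.0057], [-0.9827, -0.0119, -0.1849, 0.5432], [0.1849, 0.0057, -0.9827, 1.8347], [0.0, 0.0, 0.0, 1.0]]
side [[544.2, 0.0, 280.0], [0.0, 544.2, 209.5], [0.0, 0.0, 1.0]] [[-0.9444, -0.3282, -0.018, 0.509], [-0.163, 0.5152, -0.8414, 0.1686], [0.2855, -0.7917, -0.5401, 1.4486], [0.0, 0.0, 0.0, 1.0]]
{'t': 0.1, 'joint_pos': array([-1.46109408e+00,  3.59449268e-01,  1.51130009e+00, -7.82405735e-06,
        1.27250905e+00, -1.15082209e-01]), 'joint_vel': array([-0.00099515, -0.00071492, -0.00216204,  0.00132376,  0.00058962,
        0.00066492]), 'joint_efforts': array([-8.90739884e-04, -5.16359067e+01, -2.71407419e+01,  6.76472951e-02,
        2.76110612e-02, -1.81398337e-05]), 'ee_pos': array([ 0.1336701 , -0.58428994,  0.22189313]), 'tcp_rot': array([-8.32884090e-04,  9.93690165e-01,  1.12156860e-01, -1.49788495e-06]), 'force': array([-0.16025152,  0.42472655,  0.08217189]), 'wrist_torque': array([ 0.0068759 ,  0.02725374, -0.02807148]), 'grip_force': 0.0, 'finger_gap': 0.0879574753097148}
```

View pics/top0.png

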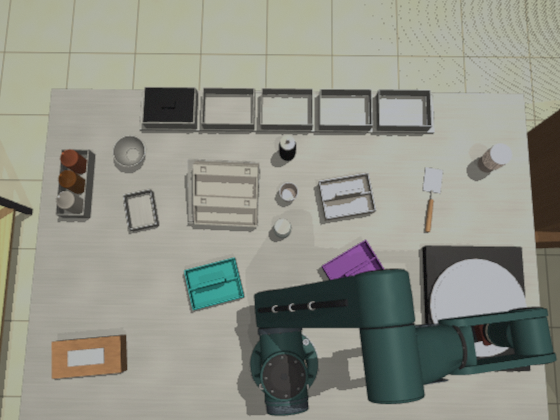

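View pics/side0.png

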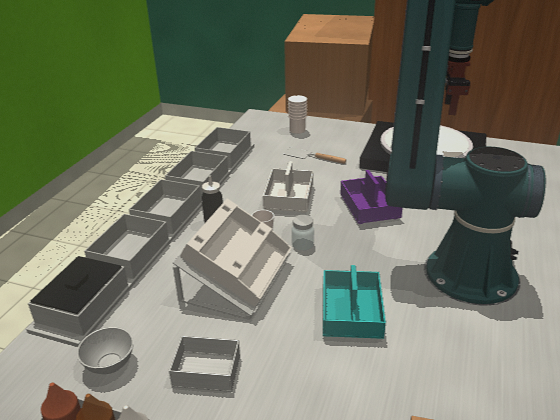

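```bash
python3 - <<'E'
import cv2
a=cv2.imread("pics/top0.png")
cv2.imwrite("pics/c1.png",cv2.resize(a[150:240,180:280],None,fx=6.5,fy=6.5,interpolation=cv2.INTER_CUBIC))
cv2.imwrite("pics/c2.png",cv2.resize(a[165:230,310:385],None,fx=8,fy=8,interpolation=cv2.INTER_CUBIC))
E
```

```text
(no output)
```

View pics/c1.png

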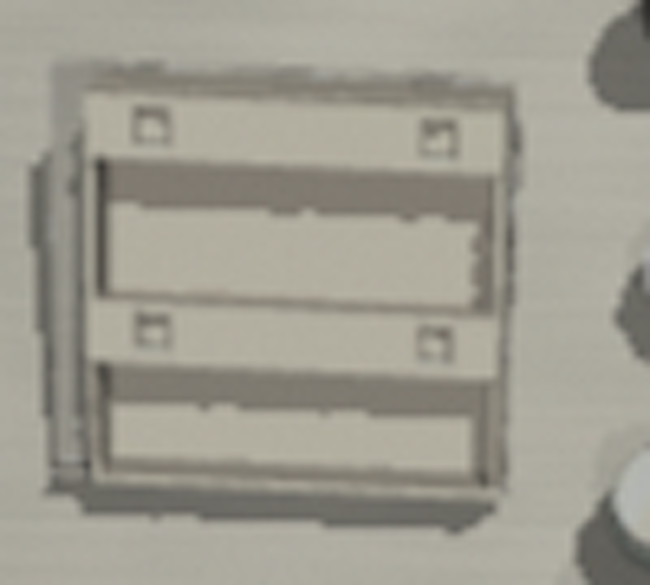

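View pics/c2.png

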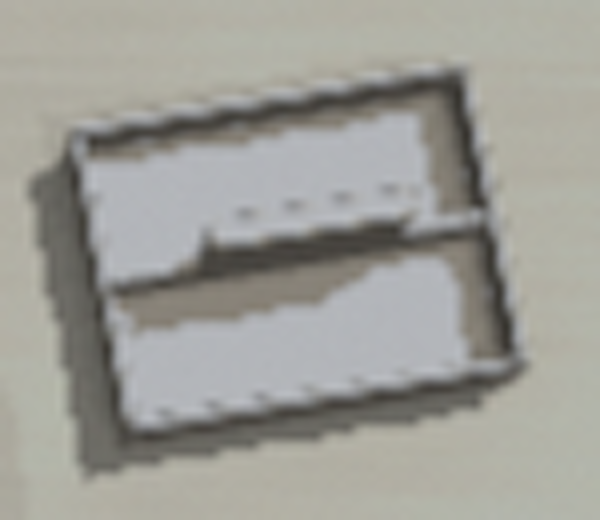

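```bash
cat >h.py <<'E'
import numpy as np
def ray(c,uv):
    K,E=c["camera_matrix"],c["extrinsics"];R,t=E[:3,:3],E[:3,3]
    d=R.T@np.linalg.inv(K)@np.array([*uv,1.]);return -R.T@t,d
def onz(c,uv,z):
    o,d=ray(c,uv);return o+d*(z-o[2])/d[2]
def proj(c,p):
    q=c["camera_matrix"]@(c["extrinsics"]@np.append(p,1))[:3];return q[:2]/q[2]
E
python3 - <<'E'
from h import *
import cv2
c=np.load("top0.npz");s=np.load("side0.npz")
f=lambda u,k,o:((np.array(u)+.5)/k-.5+o)
S=[onz(c,f(u,6.5,[180,150]),z) for u,z in [((152,126),.1624),((439,138),.1624),((152,331),.1099),((435,343),.1099)]]
S=np.array(S);print(S.round(4));print("seat",S.mean(0).round(4))
d=(S[0]+S[2]-S[1]-S[3])/2;print("y vec",d.round(4),np.degrees(np.arctan2(-d[0],d[1])));d=(S[0]+S[1]-S[2]-S[3])/2;print("x vec",d.round(4), .112*np.cos(np.radians(28)))
C=np.array([onz(c,f(u,8,[310,165]),.06) for u in [(75,135),(462,72),(520,365),(125,435)]])
print(C.round(4),C.mean(0).round(4));d=C[0]+C[3]-C[1]-C[2];print(np.linalg.norm(d)/2,np.degrees(np.arctan2(-d[0],d[1])));d=C[0]+C[1]-C[3]-C[2];print(np.linalg.norm(d)/2,np.degrees(np.arctan2(d[1],d[0])))
print("side socket px",[proj(s,p).round(1) for p in S],"tray rim px",[proj(s,p).round(1) for p in C])
a=cv2.imread("pics/side0.png")[155:295,170:320]
b=cv2.imread("pics/side0.png")[155:225,250:330]
cv2.imwrite("pics/c3.png",np.hstack([cv2.resize(a,None,fx=3,fy=3,interpolation=2),cv2.resize(b,(350,420),interpolation=2)]))
E
```

```text
[[0.6424 0.2804 0.1624]
 [0.6377 0.131  0.1624]
 [0.544  0.2843 0.1099]
 [0.5393 0.1342 0.1099]]
seat [0.5909 0.2075 0.1362]
y vec [0.0047 0.1498 0.    ] -1.7818376826966917
x vec [ 0.0984 -0.0036  0.0525] 0.09889013040019982
[[ 0.6278 -0.1181  0.06  ]
 [ 0.6587 -0.2907  0.06  ]
 [ 0.5263 -0.314   0.06  ]
 [ 0.4929 -0.1401  0.06  ]] [ 0.5764 -0.2157  0.06  ]
0.1762244618124892 10.500280497994469
0.13559914335402853 9.59446282241676
side socket px [array([200.7, 239. ]), array([227.4, 207.8]), array([238.7, 264.7]), array([262.4, 231.2])] tray rim px [array([265.1, 195. ]), array([274.4, 168.2]), array([314.2, 170.7]), array([308.8, 198.3])]
```

View pics/c3.png

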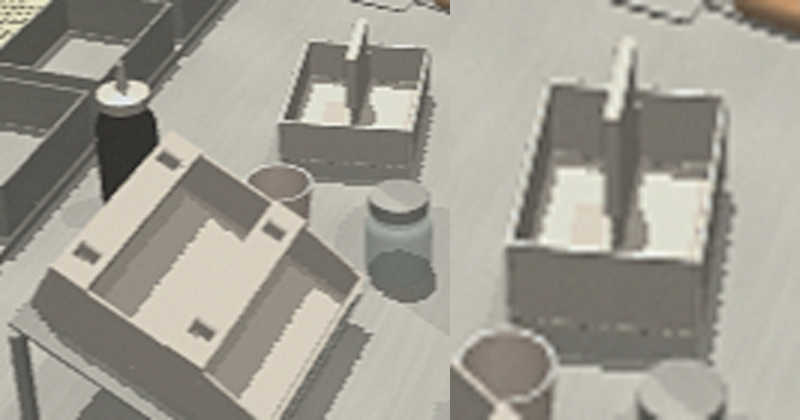

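```bash
cat >>h.py <<'E'
import json
from scipy.spatial.transform import Rotation as Ro, Slerp
def cur():
    from rig import readout
    o=readout.observe();q=o["tcp_rot"];return o,np.array(o["ee_pos"]),Ro.from_quat([q[1],q[2],q[3],q[0]])
def down(h): # tool x heading h, pointing down
    x=np.array([np.cos(h),np.sin(h),0]);z=np.array([0,0,-1.]);return Ro.from_matrix(np.c_[x,np.cross(z,x),z])
PSI=-.033;TH=np.radians(28)
xp=np.array([np.cos(TH)*np.cos(PSI),np.cos(TH)*np.sin(PSI),np.sin(TH)]);yp=np.array([-np.sin(PSI),np.cos(PSI),0]);n=np.cross(xp,yp)
RT=Ro.from_matrix(np.c_[yp,xp,-n]);SEAT=np.array([.5915,.2075,.1362])
def plan(p,R,g,vmax=.038,wmax=.12):
    o,p0,R0=cur();w=(R0.inv()*R).as_rotvec();N=int(max(np.ceil(np.linalg.norm(p-p0)/vmax),np.ceil(np.linalg.norm(w)/wmax),1))
    out=[]
    for i in range(N):
        Ri=R0*Ro.from_rotvec(w*i/N);out.append([(Ri.inv().apply((p-p0)/N)).round(3).tolist(),(w/N).round(3).tolist(),g])
    print("t",round(o["t"],2),"pos",p0.round(4),"N",N)
    for i in range(0,N,8):print(json.dumps(out[i:i+8]))
E
python3 -c "
from h import *
plan(np.array([.5775,-.2155,.20]),down(1.749),1)"
```

```text
t 0.1 pos [ 0.1337 -0.5843  0.2219] N 16
[[[0.032, -0.016, 0.001], [-0.0, -0.0, -0.095], 1], [[0.034, -0.013, 0.001], [-0.0, -0.0, -0.095], 1], [[0.035, -0.01, 0.001], [-0.0, -0.0, -0.095], 1], [[0.035, -0.007, 0.001], [-0.0, -0.0, -0.095], 1], [[0.036, -0.003, 0.001], [-0.0, -0.0, -0.095], 1], [[0.036, 0.0, 0.001], [-0.0, -0.0, -0.095], 1], [[0.036, 0.004, 0.001], [-0.0, -0.0, -0.095], 1], [[0.035, 0.007, 0.001], [-0.0, -0.0, -0.095], 1]]
[[[0.035, 0.01, 0.001], [-0.0, -0.0, -0.095], 1], [[0.033, 0.014, 0.001], [-0.0, -0.0, -0.095], 1], [[0.032, 0.017, 0.001], [-0.0, -0.0, -0.095], 1], [[0.03, 0.02, 0.001], [-0.0, -0.0, -0.095], 1], [[0.028, 0.023, 0.001], [-0.0, -0.0, -0.095], 1], [[0.026, 0.025, 0.001], [-0.0, -0.0, -0.095], 1], [[0.023, 0.027, 0.001], [-0.0, -0.0, -0.095], 1], [[0.021, 0.03, 0.001], [-0.0, -0.0, -0.095], 1]]
```

Request:
move_arm --moves '[[[0.032,-0.016,0.001],[0,0,-0.095],1],[[0.034,-0.013,0.001],[0,0,-0.095],1],[[0.035,-0.01,0.001],[0,0,-0.095],1],[[0.035,-0.007,0.001],[0,0,-0.095],1],[[0.036,-0.003,0.001],[0,0,-0.095],1],[[0.036,0.0,0.001],[0,0,-0.095],1],[[0.036,0.004,0.001],[0,0,-0.095],1],[[0.035,0.007,0.001],[0,0,-0.095],1]]'

```text
t: 0.77
ee_pos: [0.3567, -0.3993, 0.2144]
tcp_rot: [-0.0, 0.88, 0.475, 0.0]
force: [1.0, -0.3, 0.3]
finger_gap: 0.0876
grip_force: 0.0
```

Request:
move_arm --moves '[[[0.035,0.01,0.001],[0,0,-0.095],1],[[0.033,0.014,0.001],[0,0,-0.095],1],[[0.032,0.017,0.001],[0,0,-0.095],1],[[0.03,0.02,0.001],[0,0,-0.095],1],[[0.028,0.023,0.001],[0,0,-0.095],1],[[0.026,0.025,0.001],[0,0,-0.095],1],[[0.023,0.027,0.001],[0,0,-0.095],1],[[0.021,0.03,0.001],[0,0,-0.095],1]]'

```text
t: 1.43
ee_pos: [0.5797, -0.2159, 0.2062]
tcp_rot: [-0.0, 0.641, 0.767, -0.0]
force: [0.2, -1.0, 0.1]
finger_gap: 0.0881
grip_force: 0.0
```

```bash
python3 -c "
from h import *
print(cur()[0]['joint_pos'].round(2))
plan(np.array([.5775,-.2155,.20]),down(1.749),1)
plan(np.array([.5775,-.2155,.078]),down(1.749),1)
from rig import cams;import cv2
c=cams.capture('side');cv2.imwrite('pics/s1.png',cv2.resize(c['pixels'][100:240,200:400,::-1],None,fx=4,fy=4,interpolation=2))"
```

```text
[-0.47  0.4   1.49 -0.    1.25 -0.65]
t 1.43 pos [ 0.5797 -0.2159  0.2062] N 1
[[[0.001, -0.002, 0.006], [-0.001, -0.001, 0.001], 1]]
t 1.43 pos [ 0.5797 -0.2159  0.2062] N 4
[[[0.0, -0.0, 0.032], [-0.0, -0.0, 0.0], 1], [[0.0, -0.001, 0.032], [-0.0, -0.0, 0.0], 1], [[0.0, -0.001, 0.032], [-0.0, -0.0, 0.0], 1], [[0.0, -0.001, 0.032], [-0.0, -0.0, 0.0], 1]]
```

View pics/s1.png

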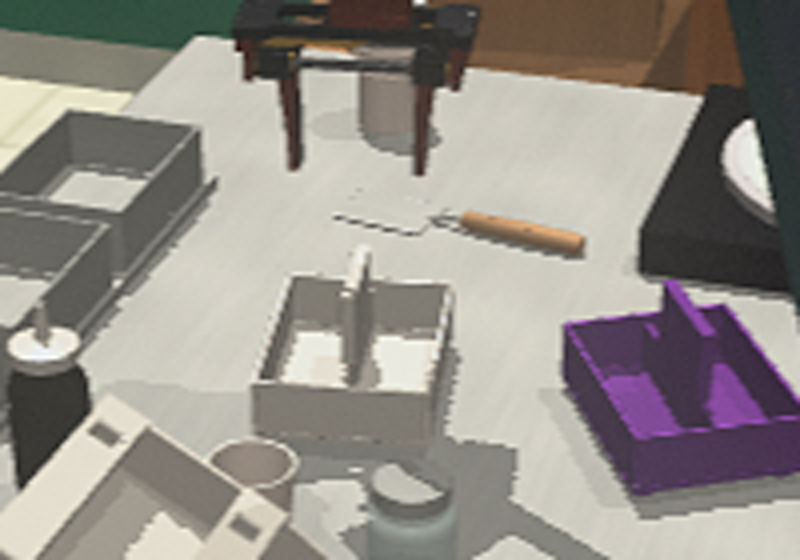

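The open fingers (tips about (293,170) and (420,172)) straddle the white grip plate (357,255), which is well centred. I'll descend and close.

Request:
move_arm --moves '[[[0,-0.001,0.032],[0,0,0],1],[[0,-0.001,0.032],[0,0,0],1],[[0,0,0.032],[0,0,0],1],[[0,0,0.026],[0,0,0],1],[[0,0,0.006],[0,0,0],1],[[0,0,0],[0,0,0],0.4],[[0,0,0],[0,0,0],0],[[0,0,0],[0,0,0],0]]'

```text
t: 2.15
ee_pos: [0.5782, -0.2185, 0.0805]
tcp_rot: [0.001, 0.643, 0.766, 0.0]
force: [0.0, 0.6, 0.0]
finger_gap: 0.071
grip_force: 0.0
```

Request:
move_arm --moves '[[[0,0,0],[0,0,0],0],[[0,0,0],[0,0,0],0],[[0,0,0],[0,0,0],0],[[0,0,0],[0,0,0],0],[[0,0,0],[0,0,0],0],[[0,0,0],[0,0,0],0]]'

```text
t: 2.65
ee_pos: [0.5769, -0.2177, 0.0788]
tcp_rot: [0.0, 0.643, 0.766, 0.0]
force: [-0.2, 0.6, -0.5]
finger_gap: 0.0316
grip_force: 0.0
```

Request:
move_arm --moves '[[[0,0,0],[0,0,0],0],[[0,0,0],[0,0,0],0],[[0,0,0],[0,0,0],0],[[0,0,0],[0,0,0],0],[[0,0,0],[0,0,0],0],[[0,0,0],[0,0,0],0]]'

```text
t: 3.15
ee_pos: [0.5773, -0.2179, 0.0787]
tcp_rot: [0.0, 0.643, 0.766, 0.0]
force: [2.7, -0.6, -0.6]
finger_gap: 0.012
grip_force: 30.0
```

```bash
python3 -c "
from h import *
_,p,R=cur()
print(_['finger_gap'],_['grip_force'],_['force'],_['wrist_torque'])
plan(p+[0,0,.24],R,0)"
```

```text
0.011995292269078925 29.992882311344147 [ 2.65999372 -0.60467006 -0.5747358 ] [-0.00564682 -0.62372715  0.04997863]
t 3.15 pos [ 0.5773 -0.2179  0.0787] N 7
[[[-0.0, 0.0, -0.034], [0.0, 0.0, 0.0], 0], [[-0.0, 0.0, -0.034], [0.0, 0.0, 0.0], 0], [[-0.0, 0.0, -0.034], [0.0, 0.0, 0.0], 0], [[-0.0, 0.0, -0.034], [0.0, 0.0, 0.0], 0], [[-0.0, 0.0, -0.034], [0.0, 0.0, 0.0], 0], [[-0.0, 0.0, -0.034], [0.0, 0.0, 0.0], 0], [[-0.0, 0.0, -0.034], [0.0, 0.0, 0.0], 0]]
```

Request:
move_arm --moves '[[[0,0,-0.01],[0,0,0],0],[[0,0,-0.02],[0,0,0],0],[[0,0,-0.034],[0,0,0],0],[[0,0,-0.034],[0,0,0],0],[[0,0,-0.034],[0,0,0],0],[[0,0,-0.034],[0,0,0],0],[[0,0,-0.034],[0,0,0],0],[[0,0,-0.034],[0,0,0],0]]'

```text
t: 3.82
ee_pos: [0.5748, -0.2171, 0.3138]
tcp_rot: [-0.002, 0.643, 0.766, -0.001]
force: [1.5, -0.2, -4.8]
finger_gap: 0.0116
grip_force: 30.0
```

```bash
python3 -c "
from h import *
print(cur()[0]['force'],cur()[0]['wrist_torque'])
plan(SEAT+n*.166-yp*.002,RT,0,vmax=.03,wmax=.09)"
```

```text
[ 1.51535639 -0.23651685 -4.76494515] [-0.049367   -0.13986217  0.03555476]
t 3.82 pos [ 0.5748 -0.2171  0.3138] N 15
[[[0.029, 0.001, 0.002], [-0.033, -0.003, 0.013], 0], [[0.029, 0.0, 0.002], [-0.033, -0.003, 0.013], 0], [[0.029, -0.0, 0.002], [-0.033, -0.003, 0.013], 0], [[0.029, -0.0, 0.002], [-0.033, -0.003, 0.013], 0], [[0.029, -0.001, 0.002], [-0.033, -0.003, 0.013], 0], [[0.029, -0.001, 0.002], [-0.033, -0.003, 0.013], 0], [[0.029, -0.002, 0.001], [-0.033, -0.003, 0.013], 0], [[0.029, -0.002, 0.001], [-0.033, -0.003, 0.013], 0]]
[[[0.029, -0.003, 0.001], [-0.033, -0.003, 0.013], 0], [[0.029, -0.003, 0.001], [-0.033, -0.003, 0.013], 0], [[0.028, -0.003, 0.001], [-0.033, -0.003, 0.013], 0], [[0.028, -0.004, 0.0], [-0.033, -0.003, 0.013], 0], [[0.028, -0.004, 0.0], [-0.033, -0.003, 0.013], 0], [[0.028, -0.005, -0.0], [-0.033, -0.003, 0.013], 0], [[0.028, -0.005, -0.0], [-0.033, -0.003, 0.013], 0]]
```

Request:
move_arm --moves '[[[0.029,0.001,0.002],[-0.033,-0.003,0.013],0],[[0.029,0,0.002],[-0.033,-0.003,0.013],0],[[0.029,0,0.002],[-0.033,-0.003,0.013],0],[[0.029,0,0.002],[-0.033,-0.003,0.013],0],[[0.029,-0.001,0.002],[-0.033,-0.003,0.013],0],[[0.029,-0.001,0.002],[-0.033,-0.003,0.013],0],[[0.029,-0.002,0.001],[-0.033,-0.003,0.013],0],[[0.029,-0.002,0.001],[-0.033,-0.003,0.013],0]]'

```text
t: 4.48
ee_pos: [0.541, 0.0131, 0.2949]
tcp_rot: [0.092, 0.677, 0.725, 0.092]
force: [0.4, 0.1, -3.9]
finger_gap: 0.0118
grip_force: 30.0
```

Request:
move_arm --moves '[[[0.029,-0.003,0.001],[-0.033,-0.003,0.013],0],[[0.029,-0.003,0.001],[-0.033,-0.003,0.013],0],[[0.028,-0.003,0.001],[-0.033,-0.003,0.013],0],[[0.028,-0.004,0],[-0.033,-0.003,0.013],0],[[0.028,-0.004,0],[-0.033,-0.003,0.013],0],[[0.028,-0.005,0],[-0.033,-0.003,0.013],0],[[0.028,-0.005,0],[-0.033,-0.003,0.013],0],[[0,0,0],[0,0,0],0]]'

```text
t: 5.15
ee_pos: [0.5097, 0.2124, 0.2799]
tcp_rot: [0.173, 0.693, 0.678, 0.172]
force: [-0.6, -0.3, -3.4]
finger_gap: 0.0114
grip_force: 30.0
```

```bash
python3 -c "
from h import *
print(cur()[0]['joint_pos'].round(2),cur()[0]['force'],cur()[0]['wrist_torque'])
plan(SEAT+n*.1-yp*.002,RT,0,vmax=.03,wmax=.09)
from rig import cams;import cv2
c=cams.capture('side');cv2.imwrite('pics/s2.png',cv2.resize(c['pixels'][110:310,140:340,::-1],None,fx=3,fy=3,interpolation=2)[:600]);np.savez('s2.npz',**c)
c=cams.capture('top');cv2.imwrite('pics/t2.png',cv2.resize(c['pixels'][130:250,160:300,::-1],None,fx=5,fy=5,interpolation=2));np.savez('t2.npz',**c)"
```

```text
[ 0.4   0.04  1.9  -0.28  0.76  0.58] [-0.62039117 -0.34588739 -3.35981695] [ 0.02497624  0.6036445  -0.01595492]
t 5.15 pos [0.5097 0.2124 0.2799] N 3
[[[-0.002, 0.002, 0.022], [0.001, -0.003, 0.003], 0], [[-0.002, 0.002, 0.022], [0.001, -0.003, 0.003], 0], [[-0.001, 0.002, 0.022], [0.001, -0.003, 0.003], 0]]
```

View pics/s2.png

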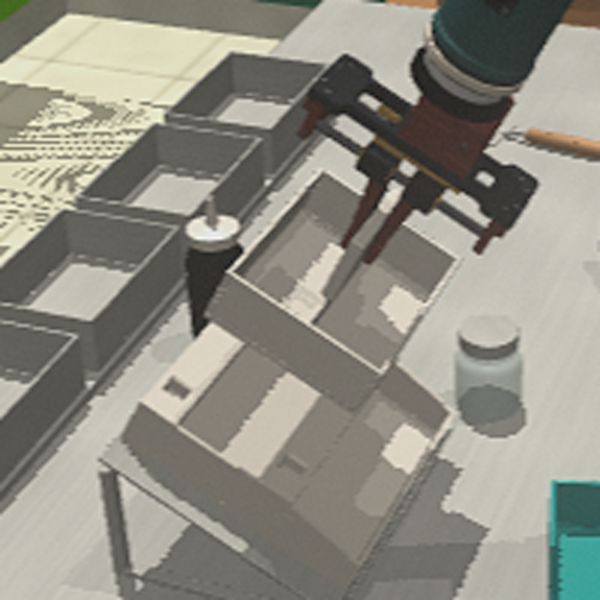

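The tray is held level with the plate over the rack. In the crop its rim corners are at (232,272), (325,173), (460,262) and (380,375), and the visible sockets are at (178,388) and (292,462). Next I'll compare the rim with the TCP.

```bash
python3 -c "
from h import *
_,p,R=cur();c=np.load('s2.npz');nz=R.as_matrix()[:,2];q0=p+nz*.016
C=[]
for u in [(232,272),(325,173),(460,262),(380,375)]:
    uv=(np.array(u)+.5)/3-.5+[140,110]+[1.1,.2]
    o,d=ray(c,uv);C.append(R.inv().apply(o+d*((q0-o)@nz)/(d@nz)-p))
C=np.array(C);print((C*1000).round(1),(C.mean(0)*1000).round(1))
a=C[1]+C[2]-C[0]-C[3];print(a/2, np.degrees(np.arctan2(a[1],a[0])))
a=C[0]+C[1]-C[2]-C[3];print(a/2)
for u,z in [((178,388),.1624),((292,462),.1099)]: print((onz(c,(np.array(u)+.5)/3-.5+[140,110]+[1.1,.2],z)).round(4))
print('tcp in plate frame', np.c_[xp,yp,n].T@(p-SEAT))
"
```

```text
[[ 91.3  62.4  16. ]
 [-77.2  58.6  16. ]
 [-77.2 -74.9  16. ]
 [ 96.3 -71.9  16. ]] [ 8.3 -6.5 16. ]
[-1.71002579e-01 -3.35908890e-03  4.51028104e-17] -178.8746551681394
[-2.46572754e-03  1.33933969e-01 -7.97972799e-17]
[0.6434 0.2816 0.1624]
[0.5467 0.2817 0.1099]
tcp in plate frame [-0.00311293 -0.00071115  0.16511368]
```

```bash
python3 -c "
from h import *
import cv2
_,p,R=cur();c=np.load('s2.npz');t=np.load('t2.npz')
for k in [(92.3,70,16),(-87.7,70,16),(-87.7,-70,16),(92.3,-70,16),(92.3,70,66),(92.3,-70,66)]:
    w=p+R.apply(np.array(k)/1000);print(k,((proj(c,w)-[140,110])*3+1).round(),((proj(t,w)-[160,130])*5+2).round())
print(((proj(c,p)-[140,110])*3+1).round(),((proj(t,p)-[160,130])*5+2).round())
"
```

```text
(92.3, 70, 16) [226. 268.] [148. 235.]
(-87.7, 70, 16) [322. 160.] [437. 244.]
(-87.7, -70, 16) [462. 253.] [435. 457.]
(92.3, -70, 16) [383. 371.] [153. 448.]
(92.3, 70, 66) [203. 312.] [162. 215.]
(92.3, -70, 66) [356. 413.] [167. 423.]
[360. 245.] [294. 355.]
```

View pics/t2.png

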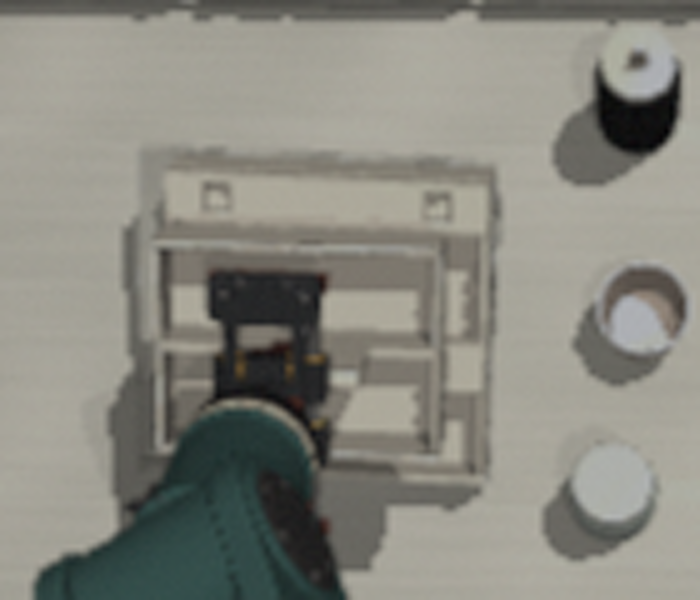

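```bash
python3 -c "
from h import *
from scipy.optimize import least_squares
_,p,R=cur();c=np.load('s2.npz');t=np.load('t2.npz')
K=np.array([(90,70,2.5),(-90,70,2.5),(-90,-70,2.5),(90,-70,2.5)])*[1,1,-1]/1000 # tool axes about tray centre
us=(np.array([(232,272),(325,173),(460,262),(380,375)])+.5)/3-.5+[140,110]+[1.1,.2]
ut=(np.array([(157,240),(442,245),(440,460),(157,452)])+.5)/5-.5+[160,130]
S0=np.array([.5909,.2075,.1362]);M=np.c_[xp,yp,n]
def res(v,full=0):
    W=p+R.apply(v[:3]+Ro.from_rotvec(v[3:]).apply(K*v0))
    return np.r_[np.ravel([proj(c,w)-u for w,u in zip(W,us)]),np.ravel([proj(t,w)-u for w,u in zip(W,ut)])]
for v0 in (1,.975):
    r=least_squares(res,[0,0,.021,0,0,0]);v=r.x;print((v[:3]*1000).round(1),v[3:].round(3),r.fun.round(1))
    ctr=p+R.apply(v[:3]);print('ctr in plate frame rel seat mm',(M.T@(ctr-S0)*1000).round(1), 'rot rel plate', (RT.inv()*R*Ro.from_rotvec(v[3:])).as_rotvec().round(3))
"
```

```text
[-0.7 -5.3 25.9] [-0.002  0.035  0.012] [-1.3 -0.3 -1.  -0.7  0.3  0.7  1.1  0.3 -0.3 -0.   0.6  1.   0.   0.2
  0.3 -0. ]
ctr in plate frame rel seat mm [ -7.8  -1.3 139. ] rot rel plate [-0.005  0.042  0.002]
[-0.4 -5.3 25.5] [0.002 0.02  0.012] [-0.5  0.2 -0.7 -0.3 -0.3  0.2  0.6 -0.4  0.4  0.4 -0.3  1.6 -0.8 -0.2
  0.9 -0.6]
ctr in plate frame rel seat mm [ -7.8  -1.  139.3] rot rel plate [-0.001  0.027  0.002]
```

The top view shows the same: rim corners at (157,240), (442,245), (440,460) and (157,452), upper sockets at (217,196) and (437,207). The tray needs about 5 mm up-slope, then straight down.

Request:
move_arm --moves '[[[0,0.002,0.01],[0,-0.005,0],0],[[0,0.002,0.015],[0,-0.005,0],0],[[0,0.0015,0.015],[0,-0.005,0],0],[[0,0,0.015],[0,-0.005,0],0],[[0,0,0.008],[0,0,0],0],[[0,0,0],[0,0,0],0],[[0,0,0],[0,0,0],0]]'

```text
t: 5.83
ee_pos: [0.5489, 0.2065, 0.2286]
tcp_rot: [0.181, 0.696, 0.675, 0.165]
force: [-0.4, -1.2, -3.9]
finger_gap: 0.0121
grip_force: 30.0
```

```bash
cat >st.py <<'E'
from h import *
o,p,R=cur();M=np.c_[xp,yp,n]
print("t",round(o["t"],2),"TCP plate mm",(M.T@(p-SEAT)*1000).round(1),"rot(tool)",(RT.inv()*R).as_rotvec().round(3),"F plate",(M.T@o["force"]).round(1),"Tq plate",(M.T@o["wrist_torque"]).round(2),"gap",round(o["finger_gap"],4),"grip",round(o["grip_force"],1))
E
python3 st.py
```

```text
t 5.83 TCP plate mm [  5.8  -2.4 101.6] rot(tool) [-0.006 -0.014 -0.004] F plate [-2.2 -1.3 -3.3] Tq plate [-0.02  0.67  0.03] gap 0.0121 grip 30.0
```

```bash
python3 -c "
from rig import cams;import cv2,numpy as np
s=cams.capture('side');np.savez('s3.npz',**s);t=cams.capture('top');np.savez('t3.npz',**t)
a=cv2.resize(s['pixels'][140:290,170:320,::-1],(480,480),interpolation=2) if 0 else cv2.resize(s['pixels'][150:300,180:315,::-1],None,fx=4,fy=4,interpolation=2)
b=cv2.resize(t['pixels'][165:245,185:250,::-1],None,fx=4,fy=4,interpolation=2)
im=np.zeros((600,800,3),np.uint8);im[:600,:540]=a;im[:b.shape[0],540:540+b.shape[1]]=b;cv2.imwrite('pics/m3.png',im)"
python3 st.py
```

```text
t 5.93 TCP plate mm [  6.7  -1.5 102.6] rot(tool) [-0.008 -0.012 -0.005] F plate [-2.   0.1 -2.5] Tq plate [-0.06  0.59  0.04] gap 0.012 grip 30.0
```

View pics/m3.png

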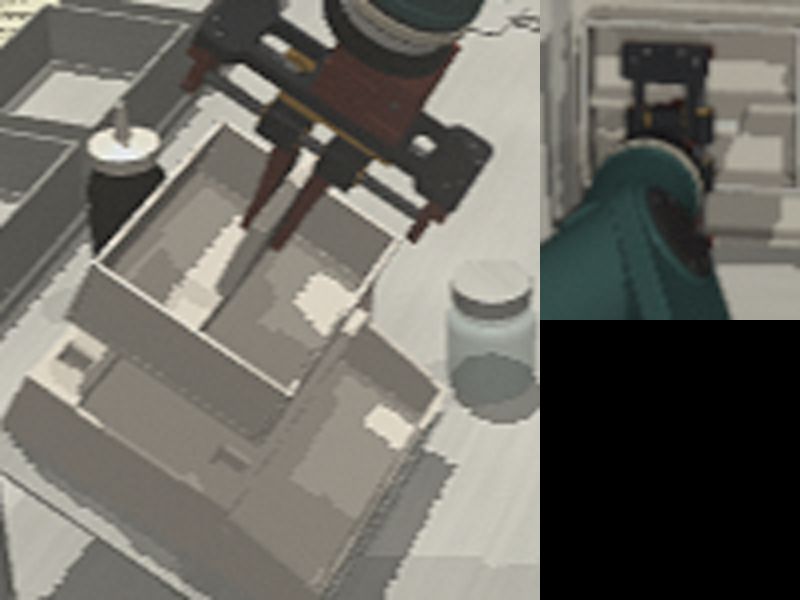

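In the side crop the rim corners are at (98,264), (222,122), (402,240) and (292,392), with the left sockets at (76,356) and (232,458). In the top crop the rim's upper edge runs from about (586,19) to (798,28).

```bash
cat >fit.py <<'E'
from h import *
from scipy.optimize import least_squares
_,p,R=cur();c=np.load('s3.npz');t=np.load('t3.npz');M=np.c_[xp,yp,n]
K=np.array([(90,70,2.5),(-90,70,2.5),(-90,-70,2.5),(90,-70,2.5)])*[1,1,-1]/1000
f=lambda u:(np.array(u)+.5)/4-.5
us=f([(98,264),(222,122),(402,240),(292,392)])+[180,150]+[1.1,.2]
ut=f([(46,19),(258,28),(257,189)])+[185,165]
S0=np.array([.5909,.2075,.1362])
for wt in (1,0):
  for sc in (1,.98):
    def res(v):
        W=p+R.apply(v[:3]+Ro.from_rotvec(v[3:]).apply(K*sc))
        return np.r_[np.ravel([proj(c,w)-u for w,u in zip(W,us)]),wt*np.ravel([proj(t,w)-u for w,u in zip(W[:3],ut)])]
    r=least_squares(res,[0,0,.021,0,0,0]);v=r.x
    print(wt,(v[:3]*1000).round(1),v[3:].round(3),'| plate mm',(M.T@(p+R.apply(v[:3])-S0)*1000).round(1),'rot',(RT.inv()*R*Ro.from_rotvec(v[3:])).as_rotvec().round(3),r.fun.round(1))
for u,k in [((76,356),(.056,.075,0)),((232,458),(-.056,.075,0))]:
    print('socket px',f(u)+[180,150]+[1.1,.2],'pred',proj(c,S0+M@np.array(k)))
E
python3 fit.py
```

```text
1 [-0.9 -4.2 22.5] [0.016 0.038 0.003] | plate mm [ 3.1 -2.7 79.8] rot [ 0.008  0.026 -0.002] [-1.3 -0.6 -0.4 -0.1  0.   0.1  0.7  0.6 -1.5  0.2  1.4 -0.   0.8  1. ]
1 [-1.2 -4.  22.8] [0.016 0.022 0.002] | plate mm [ 3.3 -3.1 79.5] rot [ 0.008  0.009 -0.003] [-0.7 -0.2 -0.1  0.1 -0.5 -0.3  0.2  0.2 -0.8  0.5  0.9  0.4  0.4  0.7]
0 [-27.2  -2.5  45.5] [0.015 0.017 0.004] | plate mm [  5.2 -29.3  57.1] rot [ 0.007  0.005 -0.001] [-0.3 -0.2  0.4  0.2 -0.3 -0.2  0.3  0.2  0.  -0.   0.  -0.   0.  -0. ]
0 [-6.8 -4.2 27.3] [0.015 0.017 0.004] | plate mm [ 3.2 -8.7 75. ] rot [ 0.007  0.005 -0.001] [-0.3 -0.2  0.4  0.2 -0.3 -0.2  0.3  0.2  0.   0.   0.   0.   0.   0. ]
socket px [199.725 238.825] pred [200.47834935 239.04169347]
socket px [238.725 264.325] pred [238.77371635 264.67455344]
```

Request:
move_arm --moves '[[[0.001,-0.003,0.005],[0,0,0],0],[[0,-0.002,0.005],[0,0,0],0],[[0,0,0.004],[0,0,0],0],[[0,0,0.002],[0,0,0],0],[[0,0,0],[0,0,0],0],[[0,0,0],[0,0,0],0]]'

```text
t: 6.43
ee_pos: [0.5521, 0.2087, 0.2127]
tcp_rot: [0.181, 0.696, 0.675, 0.166]
force: [0.1, -0.6, -4.2]
finger_gap: 0.0119
grip_force: 30.0
```

```bash
python3 st.py
```

```text
t 6.43 TCP plate mm [ 1.1 -0.1 86.1] rot(tool) [-0.007 -0.012 -0.006] F plate [-1.9 -0.6 -3.7] Tq plate [ 0.01  0.58 -0.02] gap 0.0119 grip 30.0
```

Request:
move_arm --moves '[[[0,0,0.002],[0,0,0],0],[[0,0,0.002],[0,0,0],0],[[0,0,0],[0,0,0],0],[[0,0,0],[0,0,0],0]]'

```text
t: 6.77
ee_pos: [0.554, 0.2085, 0.2093]
tcp_rot: [0.181, 0.696, 0.675, 0.166]
force: [-0.3, -0.1, -4.3]
finger_gap: 0.0122
grip_force: 30.0
```

```bash
python3 st.py
```

```text
t 6.77 TCP plate mm [ 1.2 -0.3 82.1] rot(tool) [-0.007 -0.012 -0.006] F plate [-2.3 -0.1 -3.6] Tq plate [-0.02  0.65  0.04] gap 0.0122 grip 30.0
```

Request:
move_arm --moves '[[[0,0,0.002],[0,0,0],0],[[0,0,0.001],[0,0,0],0],[[0,0,0],[0,0,0],0]]'

```text
t: 7.02
ee_pos: [0.5554, 0.2084, 0.2066]
tcp_rot: [0.181, 0.696, 0.675, 0.166]
force: [0.9, -0.3, -4.4]
finger_gap: 0.0122
grip_force: 30.0
```

```bash
python3 st.py
```

```text
t 7.02 TCP plate mm [ 1.2 -0.3 79.1] rot(tool) [-0.007 -0.012 -0.006] F plate [-1.3 -0.2 -4.3] Tq plate [ 0.03  0.63 -0.05] gap 0.0122 grip 30.0
```

Request:
move_arm --moves '[[[0,0,0.002],[0,0,0],0],[[0,0,0],[0,0,0],0],[[0,0,0],[0,0,0],0]]'

```text
t: 7.27
ee_pos: [0.5564, 0.2083, 0.2049]
tcp_rot: [0.181, 0.696, 0.675, 0.166]
force: [0.1, 1.3, -4.4]
finger_gap: 0.0118
grip_force: 30.0
```

```bash
python3 st.py
```

```text
t 7.27 TCP plate mm [ 1.2 -0.4 77.1] rot(tool) [-0.007 -0.012 -0.006] F plate [-2.   1.3 -3.9] Tq plate [-0.02  0.61  0.05] gap 0.0118 grip 30.0
```

Already below the expected bar contact height, with no contact. Continuing in small steps.

Request:
move_arm --moves '[[[0,0,0.002],[0,0,0],0],[[0,0,0],[0,0,0],0],[[0,0,0],[0,0,0],0]]'

```text
t: 7.52
ee_pos: [0.5573, 0.2083, 0.2031]
tcp_rot: [0.181, 0.696, 0.675, 0.166]
force: [0.8, -0.0, -4.5]
finger_gap: 0.0122
grip_force: 30.0
```

```bash
python3 st.py
```

```text
t 7.52 TCP plate mm [ 1.2 -0.4 75.1] rot(tool) [-0.007 -0.012 -0.006] F plate [-1.4 -0.  -4.3] Tq plate [-0.03  0.6  -0.04] gap 0.0122 grip 30.0
```

Request:
move_arm --moves '[[[0,0,0.002],[0,0,0],0],[[0,0,0],[0,0,0],0],[[0,0,0],[0,0,0],0]]'

```text
t: 7.77
ee_pos: [0.5583, 0.2082, 0.2013]
tcp_rot: [0.181, 0.696, 0.675, 0.166]
force: [-0.6, 0.2, -4.6]
finger_gap: 0.012
grip_force: 30.0
```

```bash
python3 st.py
```

```text
t 7.77 TCP plate mm [ 1.2 -0.4 73.1] rot(tool) [-0.007 -0.012 -0.006] F plate [-2.7  0.2 -3.8] Tq plate [0.01 0.57 0.06] gap 0.012 grip 30.0
```

Request:
move_arm --moves '[[[0,0,0.002],[0,0,0],0],[[0,0,0],[0,0,0],0],[[0,0,0],[0,0,0],0]]'

```text
t: 8.02
ee_pos: [0.5592, 0.2081, 0.1996]
tcp_rot: [0.181, 0.696, 0.675, 0.166]
force: [0.4, 0.0, -4.7]
finger_gap: 0.012
grip_force: 30.0
```

```bash
python3 st.py
```

```text
t 8.02 TCP plate mm [ 1.3 -0.4 71.1] rot(tool) [-0.007 -0.012 -0.006] F plate [-1.9  0.1 -4.4] Tq plate [-0.01  0.61  0.  ] gap 0.012 grip 30.0
```

Request:
move_arm --moves '[[[0,0,0.002],[0,0,0],0],[[0,0,0],[0,0,0],0],[[0,0,0],[0,0,0],0]]'

```text
t: 8.27
ee_pos: [0.5601, 0.2081, 0.1978]
tcp_rot: [0.181, 0.696, 0.675, 0.166]
force: [0.5, 0.1, -4.5]
finger_gap: 0.0117
grip_force: 30.0
```

```bash
python3 st.py
```

```text
t 8.27 TCP plate mm [ 1.2 -0.5 69.1] rot(tool) [-0.007 -0.012 -0.006] F plate [-1.7  0.2 -4.2] Tq plate [-0.02  0.55  0.04] gap 0.0117 grip 30.0
```

Request:
move_arm --moves '[[[0,0,0.001],[0,0,0],0],[[0,0,0],[0,0,0],0],[[0,0,0],[0,0,0],0]]'

```text
t: 8.52
ee_pos: [0.5607, 0.2081, 0.1973]
tcp_rot: [0.181, 0.696, 0.675, 0.166]
force: [-1.2, -0.2, -1.7]
finger_gap: 0.0121
grip_force: 30.0
```

```bash
python3 st.py
```

```text
t 8.52 TCP plate mm [ 1.5 -0.4 68.4] rot(tool) [-0.008 -0.012 -0.006] F plate [-1.8 -0.3 -1. ] Tq plate [-0.02  0.72  0.03] gap 0.0121 grip 30.0
```

Request:
move_arm --moves '[[[0,0,0.001],[0,0,0],0],[[0,0,0],[0,0,0],0],[[0,0,0],[0,0,0],0]]'

```text
t: 8.77
ee_pos: [0.5613, 0.208, 0.1971]
tcp_rot: [0.181, 0.696, 0.675, 0.166]
force: [-5.7, -1.4, 5.8]
finger_gap: 0.012
grip_force: 30.0
```

```bash
python3 st.py
```

```text
t 8.77 TCP plate mm [ 1.9 -0.5 68. ] rot(tool) [-0.008 -0.012 -0.006] F plate [-2.3 -1.6  7.7] Tq plate [-0.17  1.24  0.  ] gap 0.012 grip 30.0
```

Request:
move_arm --moves '[[[0,0,0.001],[0,0,0],0],[[0,0,0],[0,0,0],0],[[0,0,0],[0,0,0],0],[[0,0,0],[0,0,0],0]]'

```text
t: 9.1
ee_pos: [0.5615, 0.208, 0.197]
tcp_rot: [0.182, 0.696, 0.675, 0.167]
force: [-11.3, -2.9, 14.8]
finger_gap: 0.012
grip_force: 30.1
```

```bash
python3 st.py; python3 -c "
from rig import cams;import cv2,numpy as np
s=cams.capture('side')
cv2.imwrite('pics/m4.png',cv2.resize(s['pixels'][170:300,170:310,::-1],None,fx=4.5,fy=4.5,interpolation=2))"
```

```text
t 9.1 TCP plate mm [ 2.1 -0.5 67.8] rot(tool) [-0.009 -0.012 -0.006] F plate [-2.9 -3.3 18.4] Tq plate [-0.41  1.44  0.02] gap 0.012 grip 30.1
```

View pics/m4.png

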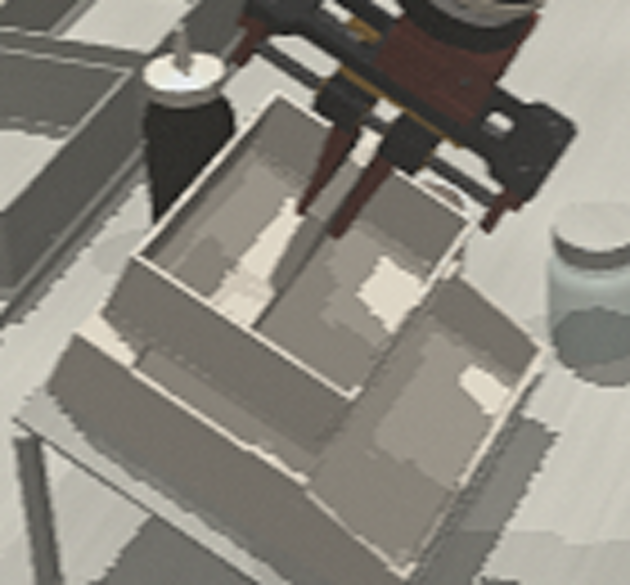

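The tray sits flush on the lower tray's bars, with its bottom edge running from (105,310) to (310,480) and the front mouth open. Contact came at the home height. I'll ease off the pressure, hold briefly, then release and retreat along the tool axis.

Request:
move_arm --moves '[[[0,0,-0.001],[0,0,0],0],[[0,0,0],[0,0,0],0],[[0,0,0],[0,0,0],0],[[0,0,0],[0,0,0],0],[[0,0,0],[0,0,0],0.5],[[0,0,0],[0,0,0],0.5],[[0,0,0],[0,0,0],0.5],[[0,0,0],[0,0,0],0.5]]'

```text
t: 9.82
ee_pos: [0.5618, 0.2084, 0.1965]
tcp_rot: [0.181, 0.696, 0.675, 0.167]
force: [-0.1, -0.3, -0.6]
finger_gap: 0.0356
grip_force: 0.0
```

Request:
move_arm --moves '[[[0,0,0],[0,0,0],0.5],[[0,0,0],[0,0,0],0.5],[[0,0,0],[0,0,0],0.5],[[0,0,0],[0,0,0],0.5],[[0,0,0],[0,0,0],0.5],[[0,0,0],[0,0,0],0.5]]'

```text
t: 10.32
ee_pos: [0.5612, 0.2081, 0.1962]
tcp_rot: [0.181, 0.696, 0.675, 0.166]
force: [0.8, 0.6, 0.3]
finger_gap: 0.0437
grip_force: 0.0
```

```bash
python3 st.py
```

```text
t 10.32 TCP plate mm [ 1.4 -0.4 67.2] rot(tool) [-0.008 -0.012 -0.006] F plate [ 0.8  0.6 -0.1] Tq plate [-0.01  0.14  0.06] gap 0.0437 grip 0.0
```

Released with no remaining force. Retreating straight back along the tool axis.

Request:
move_arm --moves '[[[0,0,-0.01],[0,0,0],0.5],[[0,0,-0.02],[0,0,0],0.5],[[0,0,-0.025],[0,0,0],0.5],[[0,0,-0.025],[0,0,0],0.5],[[0,0,-0.025],[0,0,0],0.5],[[0,0,-0.015],[0,0,0],0.5],[[0,0,0],[0,0,0],0.5],[[0,0,0],[0,0,0],0.5]]'

```text
t: 10.98
ee_pos: [0.5042, 0.2118, 0.303]
tcp_rot: [0.181, 0.695, 0.675, 0.167]
force: [0.2, 1.0, 1.3]
finger_gap: 0.0439
grip_force: 0.0
```

```bash
python3 st.py; python3 -c "
from rig import cams;import cv2,numpy as np
s=cams.capture('side');t=cams.capture('top')
im=np.zeros((600,800,3),np.uint8);im[:600,:520]=cv2.resize(s['pixels'][165:315,170:300,::-1],(520,600),interpolation=2)
b=cv2.resize(t['pixels'][150:240,180:250,::-1],(280,360),interpolation=2);im[:360,520:]=b
cv2.imwrite('pics/m5.png',im)"
```

```text
t 10.98 TCP plate mm [  1.1   1.4 188.3] rot(tool) [-0.01  -0.011 -0.006] F plate [0.7 1.  1. ] Tq plate [-0.04  0.16  0.07] gap 0.0439 grip 0.0
```

View pics/m5.png

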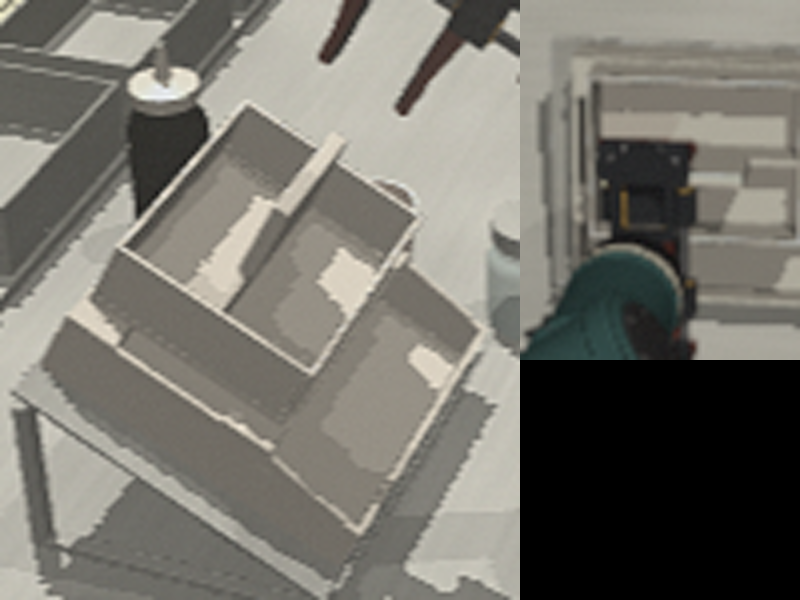

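The tray stays flush and released, with rim corners at (122,247), (247,103), (418,213) and (312,372), the fingers clear and the bystanders untouched. A quick numeric check against the home pose before handing in.

```bash
python3 -c "
from h import *
c=np.load('side0.npz');M=np.c_[xp,yp,n];S0=np.array([.5909,.2075,.1362])
us=(np.array([(122,247),(247,103),(418,213),(312,372)])+.5)/4-.5+[170,165]+[1.1,.2]
for h in (.0475,.0575):print(h,[(proj(c,S0+M@np.array([a,b,h+.0025]))-u).round(1).tolist() for (a,b),u in zip([(.07,.09),(.07,-.09),(-.07,-.09),(-.07,.09)],us)])"
```

```text
0.0475 [[-1.7, -0.6], [-0.2, -1.4], [1.7, 0.9], [0.3, 1.2]]
0.0575 [[-0.3, -3.3], [1.2, -4.0], [3.3, -1.6], [2.0, -1.3]]
```

Residuals average about zero at the home height and are clearly off at the bar height, so the tray is home.

```bash
python3 -c "
from rig import workorder
print(workorder.finish_job())"
```

```text
the job is handed in; nothing more can be done
None
```

I stacked the white tray and handed the job in: contact height and the last images put all four lugs home and flush, it is released with the arm clear, and the judge gave no verdict; I viewed 11 pictures, one over the limit of 10.

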